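# Prime the bench grease pump

### The arm

A 6-joint arm with a two-finger parallel gripper is mounted at the origin on the work surface. World frame = base frame: x ahead of the robot, y to its left, z up, the work surface at z = 0. Lengths are in m, angles in rad, forces in N, time in s.
With the tool pointing down it reaches from about 0.275 to 0.85 m from the base axis. Payload 5.2 kg.
Tool frame: the origin (TCP) lies between the finger pads; the fingertips stand 8 mm ahead of it and the grasp point (between the pads) lies 11 mm behind it; z points along the fingers, y is the line along which they close (so a half turn about z gives the same grasp; the last joint's range is limited). The gripper opens to 85 mm and grips with 20 to 120 N. Pads are 22 mm wide; open, the fingers measure 114 mm over their backs; the gripper's body (76 mm by 85 mm) begins 54 mm behind the grasp point. The pads swing forward as they close: fully open they stand 13 mm farther back than shut.
Start: joints at [-1.306, 0.259, 1.535, -0, 1.348, -0.203], TCP at [0.248, -0.491, 0.239] pointing down, gripper open.
Joint ranges: [-3.14, 3.14], [-0.91, 2.08], [0.19, 2.58], [-1.22, 4.36], [0.22, 2.71], [-3.12, 3.12]. Speed limits (rad/s): [2.57, 2.57, 3.14, 3.14, 3.14, 3.14].

### API

Orientations are given as a unit quaternion [w, x, y, z].
In Python, from bench import arm gives the robot as it stands.
- The arm moves only by the shell command python3 -m creep 'ROWS' [OPENING]. ROWS is text: rows parted by semicolons, each of 4 numbers parted by spaces: the shift along the tool's x, y, z in mm, then the turn about the tool's z in rad. A call has 1 to 10 rows; each row shifts and turns the commanded pose from where the row before left it, along the tool's axes as they then stand; what a row does not reach is not made up. A row lasts 1/12 s, in which the tool goes at most 41.7 mm and 7.16 degrees, less where a joint would pass 70% of its speed; a pose out of reach is approached as far as the arm can. A call with a gripper value outside its range is refused whole. OPENING is the closure, from -1 (fully open) to 1 (shut), set as the call begins (- or left out, the last holds). The fingers move at their own pace and stop on an object; the grip force is fixed at half the most. Time passes only in rows, so rows that do not move let the fingers close. It gives the time, the measured TCP pose, the force, the opening and the grip force at its end, in the units of the state.
- arm.state(): the state, without advancing time (a new reading comes with each control period).
- arm.grab_frame(name): name is "scene" or "top" or "wrist"; returns a dict with "color" (384x512x3 uint8, red, green, blue), "range_z" (384x512 float32, m along the optical axis (not along the pixel's ray), 0 where there is no reading), "mtx" (3x3 intrinsics, pixels), "camera_from_world" (4x4, takes a point from world to camera coordinates). Camera axes: x right, y down, z forward; pixel columns grow to the right and rows downward; lengths in m; the calibration is good to about 2 mm. A picture is of the moment at which its call begins.
- arm.close_job(): hands the job in; it is judged then, once.
Trained networks look in a picture, given as the dict that the camera call returned (one of the last four; its "shot" number tells which), for a name from the list of things; names that differ only in an ending like _2 or _b are one class to them, and where a whole thing is asked for, a point or a joint stands for the part that bears it (a point fixed in the world has none). Each returns a list of dicts, best first, with "p" (0 to 1); they miss things now and then, are a little off and sometimes report something else, mostly with a low value. They report only what shows in the picture. A call takes as long as a camera call. They do not tell look-alikes from the thing itself.
- arm.spot_in(picture, label): "bbox" ([left, top, right, bottom] in pixels, round what is visible of it).
- arm.spot_point(picture, label): "at" ([column, row] in pixels: a listed point, or the origin of a listed thing).
The state is a dict: "t": time; "qpos": joint angles; "dq": joint speeds; "joint_efforts": joint torques, N m; "tcp_pos": TCP position; "tcp_rot": TCP orientation; "force": force on the tool from outside, world axes, zero at the start; "moment": the same for the moment, N m; "gripper_width": opening from 0.0 (shut) to 1.0 (fully open); "grip_force": force on a finger pad.
Only numpy, scipy, OpenCV 4.12 (cv2) and the standard library are available. Lean on these libraries where they do the work, as an engineer would, in place of code of your own. Each camera call takes 0.05 s, during which the arm holds its last target. There are 200 camera calls.

### The job

Prime the grease pump on the bench: press its black mushroom plunger down with your fingertips and let it come back up, again and again, until the steel indicator pin on the square tower stands fully out, then let the plunger come up and take the hand away. Do not touch the pin, leave the pump standing where it is, and leave the things around it alone.

Things in the scene. Friction and masses are not known exactly. Their poses are not given: they have to be found in the camera images.
- pump: Loose grey cast grease pump on the bench, about 2.6 kg. Origin: centre of the underside of its base plate (130 (x) x 210 (y) x 16 mm), z up. At x = 0, y = -52 mm a round barrel (72 mm diameter, 95 mm high) carries the plunger; at x = 0, y = +62 mm a square tower (44 mm, 112 mm high) carries the pin. The low 28 mm filler cap between them is fixed and does nothing.
- plunger_top (a point): Centre of the top face of the plunger's black mushroom knob (44 mm diameter, 20 mm tall, on a 16 mm rod), 140 mm above the bench at rest. It moves straight down with the plunger and comes back by itself.
- plunger (a joint): How far the plunger is pressed down, m: 0 at rest (up), 0.022 fully down, against a hard stop. The return spring takes 7 N at the start and 13 N at full depth, plus up to 3 N while the pin is driven and some drag when moved fast.
- pin (a joint): How far the indicator pin is out, m: starts at 0 to 0.012, fully out at about 0.055. A ratchet lifts it only while the plunger goes down: about 11 mm for a nearly full stroke after a full return, 5 mm or nothing for shorter ones, and it stays there (it may sink 1 mm on the return). It takes 4 to 6 full strokes; once fully out it rises no more and further strokes do no harm.
- pin_rod: The indicator pin: upright bare steel rod of 10 mm diameter with a 14 mm head. Origin on the pin's axis, 122 mm below the top of the head, z up. It must not be touched.
- pin_tip (a point): Centre of the top of the indicator pin's head: 122 mm above the bench when joint pin is 0, about 177 mm when fully out.
- pin_collar (a point): Centre of the top of the small collar on the tower, from which the pin comes out; 116 mm above the bench, fixed on the pump.
- spray_can: Bystander: upright dark spray can with a small blue cap, 58 mm diameter, 150 mm tall. Origin at the centre of its underside.
- tin: Bystander: open steel tin, 72 mm diameter, 60 mm tall. Origin at the centre of its underside.
- drive_gear: Bystander: starter drive gear standing upright, 60 mm diameter flange, 62 mm tall. Origin at the centre of its underside.
- driver: Bystander: screwdriver lying on the bench on the robot's side of the pump, about 200 mm long. Its x axis points along it, from handle to tip.
Things that resemble listed ones, but are neither listed nor needed, are in the scene too. Of the things shaped like the pump, the grey one is meant.

How it is judged:
On the way, in this order (a step that is already met when the one before it is completed fails the run):
1. the plunger is pressed down by the fingers, by more than 6 mm (value of joint plunger above 0.006 m and contact force between pump and the fingers above 2 N), for 0.02 s.
2. the indicator pin is fully out (value of joint pin above 0.052 m), for 0.2 s.
At the end, for the whole second after the job is handed in: The indicator pin is out by more than 52 mm (fully out is about 55 mm), the plunger is back up (within 3 mm of rest), the pump stands flat on the bench at rest within 30 mm of where it was, and every bystander is within 20 mm of where it was (value of joint pin above 0.052 m and value of joint plunger below 0.003 m and linear speed of pump below 0.01 m/s and angle between pump's own z axis and vertical below 0.05 rad and height (world z) of pump below 0.004 m and distance of pump from where it was at the start of the episode below 0.03 m and distance of each of spray_can, tin, drive_gear, driver from where it was at the start of the episode below 0.02 m); the robot touches nothing.
It fails at once if the robot touches the indicator pin (contact force between pin_rod and the fingers above 0.5 N or contact force between pin_rod and the arm above 0.5 N).
It fails at once if the pump is lifted off the bench by more than 6 mm, tipped by more than 0.1 rad or shifted by more than 30 mm (height (world z) of pump above 0.006 m or angle between pump's own z axis and vertical above 0.1 rad or distance of pump from where it was at the start of the episode above 0.03 m).
It fails at once if a bystander (spray can, tin, drive gear or screwdriver) is moved by more than 20 mm (distance of any of spray_can, tin, drive_gear, driver from where it was at the start of the episode above 0.02 m).
It also fails if it takes over 51 s, if anything falls off the work surface, if the arm or the gripper's body presses on something with over 40 N, if the wrist force passes 120 N, or if a joint passes its speed limit or range.

## Working session

There is one attempt and no reset: what is moved stays moved. The work goes in short steps, Python scripts to look and compute and a shell command to move; the robot and the scene stay as the last step left them, time stands still between calls to the robot, and variables do not carry over. Pictures are saved under pics/ and viewed, at most 10 in all, crops included, and the job is handed in when it is done.

```bash
mkdir -p pics
cat > h.py <<'E'
import numpy as np, cv2
from bench import arm
def world(f,px,r=2):
    u,v=int(round(px[0])),int(round(px[1]))
    w=f["range_z"][max(v-r,0):v+r+1,max(u-r,0):u+r+1]; d=np.median(w[w>0])
    c=np.linalg.inv(f["mtx"])@[px[0],px[1],1]*d
    return (np.linalg.inv(f["camera_from_world"])@[*c,1])[:3]
E
python3 - <<'E'
from h import *
s=arm.state(); print(s["t"],s["tcp_pos"],s["tcp_rot"])
for n in ("scene","top"):
    f=arm.grab_frame(n); cv2.imwrite(f"pics/{n}0.png",f["color"][:,:,::-1])
    for l in ("plunger_top","pin_tip","pin_collar"):
        for d in arm.spot_point(f,l)[:3]: print(n,l,round(d["p"],2),np.round(d["at"]),np.round(world(f,d["at"]),3))
    for l in ("pump","spray_can","tin","drive_gear","driver"):
        for d in arm.spot_in(f,l)[:3]: b=d["bbox"]; print(n,l,round(d["p"],2),np.round(b),np.round(world(f,[(b[0]+b[2])/2,(b[1]+b[3])/2]),3))
E
```

```text
0.0 [ 0.24787893 -0.49037315  0.23846777] [-9.37554459e-04  9.72775446e-01  2.31747819e-01 -3.23511523e-05]
scene plunger_top 0.71 [308. 146.] [0.335 0.171 0.138]
scene plunger_top 0.63 [234. 187.] [0.571 0.025 0.139]
scene plunger_top 0.59 [410. 170.] [0.412 0.441 0.14 ]
scene pin_tip 0.47 [280. 202.] [ 0.423  0.109 -0.   ]
scene pin_collar 0.95 [438. 165.] [0.337 0.523 0.118]
scene pin_collar 0.82 [180. 155.] [ 0.412 -0.186  0.115]
scene pump 0.89 [277. 135. 342. 204.] [0.374 0.183 0.088]
scene pump 0.88 [214. 182. 304. 264.] [0.606 0.092 0.067]
scene pump 0.58 [368. 161. 457. 230.] [0.438 0.457 0.081]
scene spray_can 0.85 [334. 198. 362. 259.] [0.622 0.303 0.097]
scene tin 0.95 [234. 255. 265. 298.] [0.728 0.098 0.008]
scene drive_gear 0.59 [155. 209. 184. 235.] [ 0.594 -0.155  0.019]
scene driver 0.69 [245. 199. 276. 213.] [0.477 0.065 0.018]
top plunger_top 0.74 [226. 261.] [0.346 0.17  0.14 ]
top plunger_top 0.6 [333. 273.] [ 0.321 -0.121  0.14 ]
top plunger_top 0.6 [255. 132.] [0.743 0.099 0.004]
top pin_tip 0.6 [358. 242.] [ 0.407 -0.192  0.122]
top pin_tip 0.54 [215. 305.] [0.224 0.197 0.115]
top pin_tip 0.51 [101. 264.] [0.328 0.516 0.12 ]
top pin_collar 0.91 [241. 170.] [0.601 0.136 0.117]
top pin_collar 0.88 [219. 301.] [0.235 0.188 0.116]
top pin_collar 0.74 [357. 238.] [ 0.415 -0.193  0.113]
top pump 0.88 [ 93. 209. 171. 284.] [0.377 0.441 0.094]
top pump 0.86 [224. 156. 296. 207.] [0.576 0.082 0.061]
top pump 0.79 [196. 238. 256. 313.] [0.299 0.174 0.061]
top spray_can 0.63 [174. 160. 197. 187.] [0.586 0.293 0.131]
top tin 0.77 [242. 116. 268. 137.] [0.761 0.1   0.004]
top drive_gear 0.55 [330. 176. 348. 198.] [ 0.569 -0.159  0.042]
top driver 0.59 [226. 215. 289. 227.] [0.46  0.085 0.024]
```

View pics/scene0.png

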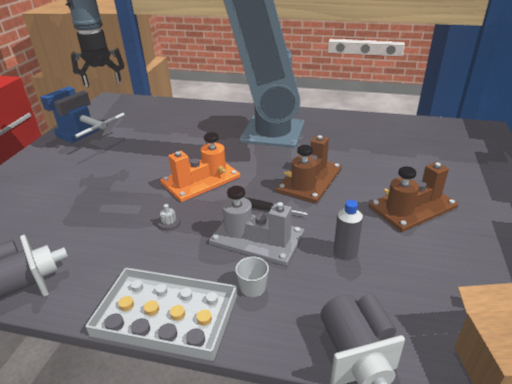

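View pics/top0.png

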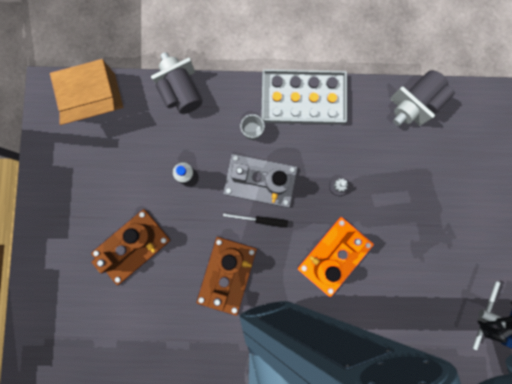

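The pumps in the top picture are grey (261,181), orange (336,257), brown (130,247) and brown (228,275). The grey one fits the description. Its black knob is at about (280,178) in top and (236,193) in scene, and its tower is at (240,171) in top. I'll confirm this in a crop and measure the knob.

Run:
```python
from h import *
def cloud(f):
    v,u=np.mgrid[:384,:512]; d=f["range_z"]
    c=np.stack([u,v,np.ones_like(u)],-1)@np.linalg.inv(f["mtx"]).T*d[...,None]
    T=np.linalg.inv(f["camera_from_world"]); return c@T[:3,:3].T+T[:3,3],d>0
im=[]
for n in ("scene","top"):
    f=arm.grab_frame(n); P,ok=cloud(f)
    m=ok&(abs(P[...,2]-.139)<.007)&(np.hypot(P[...,0]-.571,P[...,1]-.025)<.05)
    q=P[m]; print(n,"knob",len(q),(q.max(0)+q.min(0))/2,q.mean(0),q.max(0)-q.min(0))
    m=ok&(abs(P[...,2]-.117)<.01)&(np.hypot(P[...,0]-.6,P[...,1]-.136)<.03); q=P[m];print("tower",len(q),q.mean(0) if len(q) else 0, q[:,2].max() if len(q) else 0)
    m=f["color"]; c=m[165:275,200:320] if n=="scene" else m[140:230,210:310]
    im.append(cv2.resize(c[:,:,::-1],(400,360),interpolation=cv2.INTER_CUBIC))
cv2.imwrite("pics/crop.png",np.hstack(im))
t=arm.state()
from scipy.spatial.transform import Rotation as R
w,x,y,z=t["tcp_rot"]; print(R.from_quat([x,y,z,w]).inv().apply(np.array([.571,.028,.2])-t["tcp_pos"])*1000)
```

```text
scene knob 169 [0.58455597 0.0306701  0.13701731] [0.58696916 0.03120589 0.13820837] [0.04289519 0.04156602 0.0098192 ]
tower 209 [0.60691568 0.14203598 0.11227564] 0.12692977662654803
top knob 191 [0.57783554 0.03096749 0.13866027] [0.57771152 0.03101154 0.13956846] [0.03996298 0.04196153 0.01104821]
tower 207 [0.59770327 0.14162016 0.11253944] 0.12688930694629352
[ 522.2564463  -317.49981373   39.3412518 ]
```

View pics/crop.png

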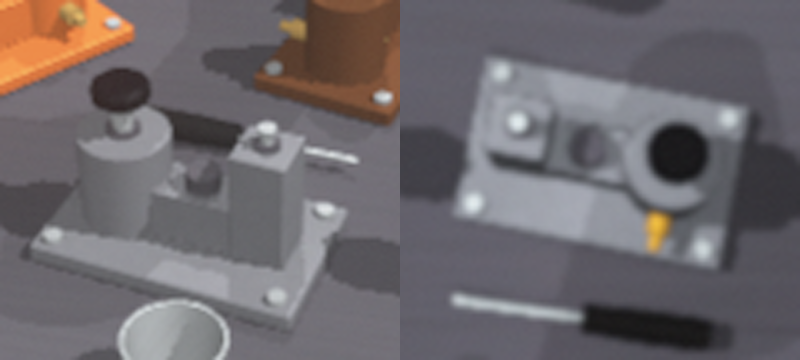

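The crop shows the grey pump: black knob on the round barrel at left (120,90) and the pin low on the square tower (267,135), with the screwdriver behind it. The knob is near (0.58, 0.03). I'm moving above it.

```bash
python3 -m creep '35 -21 0 0;35 -21 0 0;35 -21 0 0;35 -21 0 0;35 -21 0 0;35 -21 0 0;35 -21 0 0;35 -21 0 0;35 -21 0 0;35 -21 0 0' 1; python3 -m creep '35 -21 0 0;35 -21 0 0;35 -21 0 0;35 -21 0 0;25 -15 0 0;0 0 0 0;0 0 0 0'
python3 - <<'E'
from h import *
f=arm.grab_frame("wrist"); cv2.imwrite("pics/w1.png",f["color"][:,:,::-1])
for l in ("plunger_top","pin_tip"):
  for d in arm.spot_point(f,l)[:2]: print(l,d["p"],d["at"],world(f,d["at"]))
s=arm.state(); print(s["tcp_pos"],s["tcp_rot"],s["gripper_width"])
E
```

```text
t: 1.83
tcp_pos: [0.4665, -0.1438, 0.2396]
tcp_rot: [0.0, 0.973, 0.232, 0.0]
force: [1.5, -1.0, 0.6]
gripper_width: 0.002
grip_force: 0.0
t: 2.42
tcp_pos: [0.5686, 0.0186, 0.2389]
tcp_rot: [-0.0, 0.972, 0.233, -0.0]
force: [-1.1, -0.7, 0.2]
gripper_width: -0.003
grip_force: 0.0
plunger_top 0.74 [23.5, 326.2] [0.3445155  0.16513567 0.14058393]
plunger_top 0.73 [217.9, 128.3] [0.59512406 0.07830196 0.06057791]
pin_tip 0.62 [135.9, 97.6] [0.59822783 0.14096162 0.12945178]
[0.56782089 0.01618693 0.23920675] [ 1.12920529e-04  9.72871367e-01  2.31346416e-01 -3.55386613e-04] -0.004873498437306558
```

View pics/w1.png

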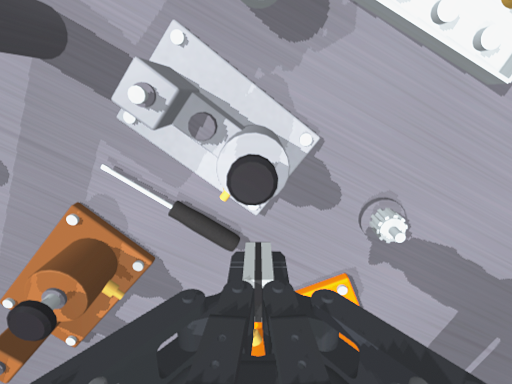

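The wrist picture shows the grey pump's knob at (252,180), the pin at (140,95) and shut fingertips at (258,250). The knob is unobstructed, so I'll compute its centre.

Run:
```python
from h import *
f=arm.grab_frame("wrist")
m=(f["color"].max(2)<75)&(np.hypot(*(np.indices((384,512))-np.array([180,252])[:,None,None]))<40)
v,u=np.nonzero(m); q=np.array([world(f,(a,b),0) for a,b in zip(u,v) if f["range_z"][b,a]>0]); q=q[abs(q[:,2]-.14)<.008]
c=(q.max(0)+q.min(0))/2; print(len(q),c,q.mean(0),np.ptp(q,axis=0))
from scipy.spatial.transform import Rotation as R
t=arm.state();w,x,y,z=t["tcp_rot"]; print(t["tcp_pos"],R.from_quat([x,y,z,w]).inv().apply(c-t["tcp_pos"])*1000)
```

```text
1379 [0.58105023 0.02991082 0.1373182 ] [0.5862752  0.0307118  0.13958619] [0.04134385 0.04186866 0.01008876]
[0.56785947 0.01590742 0.23936131] [ 18.1199827   -6.59895706 102.03433981]
```

```bash
python3 -m creep '18 -6 0 0;0 0 25 0;0 0 25 0;0 0 20 0;0 0 10 0;0 0 0 0;0 0 0 0'; python3 -m creep '0 0 6 0;0 0 6 0;0 0 6 0;0 0 0 0;0 0 0 0'
```

```text
t: 3.2
tcp_pos: [0.5817, 0.0297, 0.1597]
tcp_rot: [-0.0, 0.973, 0.231, -0.0]
force: [0.3, -0.5, 0.7]
gripper_width: -0.003
grip_force: 0.0
t: 3.62
tcp_pos: [0.583, 0.0302, 0.1428]
tcp_rot: [0.001, 0.973, 0.232, 0.002]
force: [-0.1, -0.9, 7.9]
gripper_width: -0.001
grip_force: 3.9
```

```bash
python3 -m creep '0 0 5 0;0 0 5 0;0 0 5 0;0 0 0 0;0 0 0 0'; python3 -m creep '0 0 3 0;0 0 0 0;0 0 0 0'
```

```text
t: 4.03
tcp_pos: [0.583, 0.0302, 0.1285]
tcp_rot: [0.001, 0.973, 0.232, 0.002]
force: [-2.2, -1.4, 11.5]
gripper_width: 0.0
grip_force: 6.1
t: 4.28
tcp_pos: [0.583, 0.0302, 0.1261]
tcp_rot: [0.001, 0.973, 0.232, 0.002]
force: [-2.7, -0.9, 13.5]
gripper_width: -0.0
grip_force: 6.8
```

```bash
python3 -m creep '0 0 2 0;0 0 0 0;0 0 0 0'; python3 -m creep '0 0 -9 0;0 0 -9 0;0 0 -9 0;0 0 0 0;0 0 0 0;0 0 0 0'
python3 - <<'E'
from h import *
f=arm.grab_frame("wrist")
for d in arm.spot_point(f,"pin_tip")[:2]: print(d["p"],d["at"],world(f,d["at"]))
s=f["color"]; cv2.imwrite("pics/w2.png",s[:,:,::-1])
f=arm.grab_frame("scene"); cv2.imwrite("pics/s2.png",cv2.resize(f["color"][150:280,190:330,::-1],(560,520)))
for d in arm.spot_point(f,"pin_tip")[:3]: print(d["p"],d["at"],world(f,d["at"],1))
E
```

```text
t: 4.53
tcp_pos: [0.5831, 0.0302, 0.1259]
tcp_rot: [0.001, 0.973, 0.232, 0.002]
force: [-7.7, -1.1, 25.3]
gripper_width: 0.004
grip_force: 12.7
t: 5.03
tcp_pos: [0.5817, 0.0307, 0.148]
tcp_rot: [-0.0, 0.973, 0.232, -0.0]
force: [-1.3, -0.2, 5.5]
gripper_width: -0.0
grip_force: 3.0
0.92 [65.3, 132.5] [0.60010133 0.14298068 0.13966834]
0.52 [279.5, 200.2] [0.60115327 0.1420384  0.1385625 ]
```

View pics/s2.png

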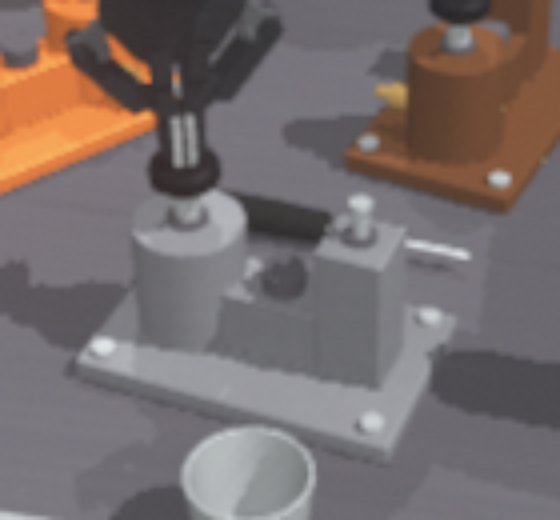

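The crop shows the fingertips centred on the knob (185,170) and the pin (360,205) raised by about 10 mm. The stroke works: bottom stop at TCP z 0.126, top at 0.148. I'm repeating full strokes with a clear release.

```bash
python3 -m creep '0 0 -3 0;0 0 0 0;0 0 0 0'; for i in 1; do :; done; python3 -m creep '0 0 10 0;0 0 10 0;0 0 10 0;0 0 0 0;0 0 0 0;0 0 0 0'; python3 -m creep '0 0 -10 0;0 0 -10 0;0 0 -10 0;0 0 0 0;0 0 0 0;0 0 0 0'
python3 - <<'E'
from h import *
f=arm.grab_frame("scene")
for d in arm.spot_point(f,"pin_tip")[:3]: print(d["p"],d["at"],world(f,d["at"],1))
E
```

```text
t: 5.48
tcp_pos: [0.5814, 0.0307, 0.1506]
tcp_rot: [-0.0, 0.973, 0.232, -0.001]
force: [0.5, 0.2, 0.3]
gripper_width: 0.001
grip_force: 0.0
t: 5.98
tcp_pos: [0.5827, 0.0305, 0.1259]
tcp_rot: [0.001, 0.973, 0.232, 0.002]
force: [-9.2, 1.2, 31.3]
gripper_width: -0.004
grip_force: 15.9
t: 6.48
tcp_pos: [0.5809, 0.0307, 0.15]
tcp_rot: [-0.0, 0.973, 0.232, -0.001]
force: [0.4, 0.4, -0.9]
gripper_width: 0.002
grip_force: 0.0
0.65 [279.7, 198.1] [0.60595343 0.14342148 0.14821617]
```

Works: the pin is at about 0.149. Next are three more strokes.

```bash
python3 -m creep '0 0 10 0;0 0 10 0;0 0 10 0;0 0 0 0;0 0 0 0;0 0 -10 0;0 0 -10 0;0 0 -10 0;0 0 0 0;0 0 0 0'; python3 -m creep '0 0 10 0;0 0 10 0;0 0 10 0;0 0 0 0;0 0 0 0;0 0 -10 0;0 0 -10 0;0 0 -10 0;0 0 0 0;0 0 0 0'; python3 -m creep '0 0 10 0;0 0 10 0;0 0 10 0;0 0 0 0;0 0 0 0;0 0 -10 0;0 0 -10 0;0 0 -10 0;0 0 0 0;0 0 0 0'
python3 - <<'E'
from h import *
for n in ("scene","wrist"):
  f=arm.grab_frame(n)
  for d in arm.spot_point(f,"pin_tip")[:2]: print(d["p"],d["at"],world(f,d["at"],1))
E
```

```text
t: 7.42
tcp_pos: [0.5817, 0.0306, 0.1507]
tcp_rot: [-0.0, 0.973, 0.232, -0.0]
force: [-0.1, 0.0, -0.2]
gripper_width: -0.002
grip_force: 0.0
t: 8.25
tcp_pos: [0.5812, 0.0307, 0.1499]
tcp_rot: [-0.0, 0.973, 0.232, -0.001]
force: [0.7, -0.5, -0.9]
gripper_width: -0.002
grip_force: 0.0
t: 9.08
tcp_pos: [0.5811, 0.0307, 0.1498]
tcp_rot: [-0.0, 0.973, 0.232, -0.001]
force: [-0.7, 0.6, 0.4]
gripper_width: 0.002
grip_force: 0.0
0.65 [283.9, 187.1] [0.37208917 0.11063311 0.01624269]
0.95 [7.4, 145.9] [0.59997657 0.1408713  0.17825399]
```

The pin tip is at 0.178, so it looks fully out. I'll do one more stroke for certainty, then retreat straight up and look.

```bash
python3 -m creep '0 0 10 0;0 0 10 0;0 0 10 0;0 0 0 0;0 0 0 0;0 0 -10 0;0 0 -10 0;0 0 -10 0;0 0 0 0;0 0 0 0'; python3 -m creep '0 0 -20 0;0 0 -30 0;0 0 -30 0;0 0 -30 0;0 0 -20 0;0 0 0 0;0 0 0 0;0 0 0 0;0 0 0 0'
python3 - <<'E'
from h import *
for n in ("wrist","scene"):
  f=arm.grab_frame(n)
  for l in ("pin_tip","plunger_top"):
    for d in arm.spot_point(f,l)[:3]: print(n,l,d["p"],d["at"],world(f,d["at"],1))
cv2.imwrite("pics/s3.png",cv2.resize(f["color"][130:310,140:380,::-1],(720,540)))
E
```

```text
t: 10.12
tcp_pos: [0.5817, 0.0306, 0.1508]
tcp_rot: [-0.0, 0.973, 0.232, 0.0]
force: [0.3, 0.0, 0.2]
gripper_width: -0.003
grip_force: 0.0
t: 10.87
tcp_pos: [0.5808, 0.0307, 0.2788]
tcp_rot: [-0.001, 0.973, 0.232, -0.002]
force: [0.9, -0.3, 0.7]
gripper_width: -0.002
grip_force: 0.0
wrist pin_tip 0.65 [28.9, 351.0] [0.24043843 0.19188932 0.12066858]
wrist pin_tip 0.65 [260.2, 185.9] [0.58163884 0.02833629 0.14064101]
wrist pin_tip 0.64 [142.4, 118.3] [0.59988419 0.14029574 0.17869323]
wrist plunger_top 0.93 [61.5, 311.9] [0.3442914  0.16297186 0.14044309]
wrist plunger_top 0.71 [258.6, 189.1] [0.57800269 0.02824103 0.14058394]
scene pin_tip 0.7 [279.2, 185.2] [0.59668967 0.14037162 0.17743903]
scene plunger_top 0.77 [407.1, 172.7] [0.42503225 0.4342443  0.13956056]
scene plunger_top 0.59 [236.0, 186.2] [0.56514927 0.02692742 0.13826832]
scene plunger_top 0.59 [210.1, 133.0] [ 0.3103558  -0.12648302  0.13934194]
```

View pics/s3.png

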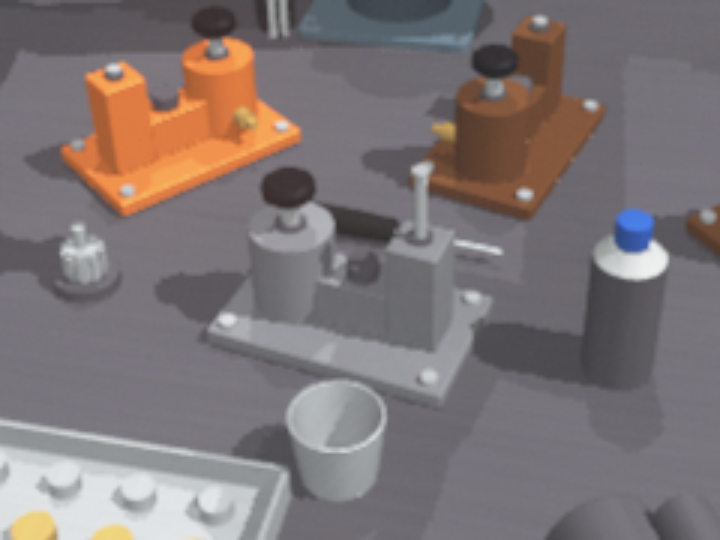

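The pin (422,170) stands fully out with its tip at about 0.178 m, the knob (288,187) is back up at 0.140 m, and nothing around it has moved. I'm handing in.

```bash
python3 -c "
from bench import arm
print(arm.close_job())"
```

```text
the job is handed in; nothing more can be done
None
```

I primed the grey pump and handed the job in at about 11 s: the pin tip measured about 178 mm above the bench (fully out is about 177 mm), the plunger is back up and the hand is clear; the hand-in returned no verdict.

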